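# Right the mended jug and lay out its broken handle

## Task

The mended grey jug has been knocked over: stand it back up on its foot on the bare cart top, but do not grip or pinch it, its glued joins are still soft, so tip it up by pushing or hooking and ease it down gently. Also lift its broken grey handle out of the sherd drawer and lay it, not drop it, flat in the middle of the cork mat, ready for refitting. Leave the drawer, the lamp nozzle in it, the mallet, the ring stand and the glue jar where they are.

Things in the scene. Friction and masses are not known exactly. Their poses are not given: they have to be found in the camera images.
- jug: mended grey stoneware jug, hollow, 150 mm tall, 0.5 to 0.85 kg, its handle missing; z axis from foot to mouth (origin at the foot's centre). Outer radius 43 mm at the foot, 53 mm from 20 to 95 mm above it, 40 mm at 120 mm, 41 mm at the rim. It lies on its side, axis level, 52 mm up, mouth to the robot's right within about 50 degrees. Two stubs stick out 8 mm on top
- jug_foot (a point): centre of the underside of the jug's foot (43 mm radius); axes as jug. Mass centre about 65 mm from here up the axis: when tipped about the edge of its foot the jug stands up by itself once within about 33 degrees of upright
- jug_mouth (a point): centre of the jug's open round mouth, level with the rim, 150 mm from jug_foot; axes as jug. 68 mm wide inside (66 in the neck), wall 6.5 mm, empty down to 140 mm below the rim. Shut fingertips fit in and can raise the rim from inside, the jug then pivoting on the edge of its body and then of its foot
- handle_grip (a point): middle of the broken grey stoneware handle in the drawer: centre of the bar at the crown of its bow, 11 mm above what it lies on. Round bar 22 mm thick, lying flat along its x axis, 118 mm long, ends bent back 29 mm towards -y; flat root 34 mm wide at -x, pale broken face at +x; z up; 0.13 kg. There is room for a finger on either side along y at this point
- lamp_center (a point): middle of the orange terracotta lamp nozzle, 73 mm long, 42 mm wide, 26 mm high, dark wick hole on top; it lies in the drawer's other lane and stays there
- drawer_in (a point): middle of the inner floor of the open part of the wooden drawer, which slides out along this point's -x. Floor 20 mm above the cart, walls 72 mm, front board 80 mm; a divider along x, 60 mm high, makes two lanes 112 mm wide, middles 59 mm to either side in y. The fixed case, 275 mm wide, 96 mm high, begins 60 to 85 mm from here along +x; the front board 65 mm along -x
- drawer (a joint): how far the drawer is slid out, in m; 0 is half out; stiff, about 4 N
- mat: cork mat, fixed, 130 mm (x) by 180 mm (y), 6 mm thick; origin at the centre of its underside
- mallet: red rubber mallet lying on its side between the jug and the robot; origin on the cart under the middle of the head. Head 58 mm across, 88 mm long along y; wooden handle up to 30 mm thick running along -x to 247 mm from the origin
- ring_stand: clear bluish acrylic ring stand standing beyond the jug's foot: base disc 88 mm across, three rods, ring 76 mm across on top, 118 mm tall; origin at the centre of its underside
- glue_jar: brown glass glue jar with a black cap, standing between jug and mat on the far side, 56 mm across, 75 mm tall; origin at the centre of its underside

How it is judged:
By the outcome, as a careful person would: the job done as asked, in the order asked, and still so for the second after the job is handed in, with the robot touching nothing.
It also fails if it takes over 61 s, if anything falls off the work surface, if the arm or the gripper's body presses on something with over 40 N, if the wrist force passes 120 N, or if a joint passes its speed limit or range.

## Robot

A 7-joint arm with a two-finger parallel gripper is mounted at the origin on the work surface. World frame = base frame: x ahead of the robot, y to its left, z up, the work surface at z = 0. Lengths are in m, angles in rad, forces in N, time in s.
With the tool pointing down it reaches from about 0.4 to 0.9 m from the base axis. Payload 5.6 kg.
Tool frame: the origin (TCP) lies at the very end of the fingers, on their centre line; the grasp point (between the pads) lies 19 mm behind it; z points along the fingers, y is the direction in which the jaws open and shut (so a half turn about z gives the same grasp; the last joint's range is limited). The gripper opens to 92 mm and grips with 3 to 60 N. Pads are 20 mm wide; open, the fingers measure 128 mm over their backs; the gripper's body (75 mm by 189 mm) begins 69 mm behind the grasp point.
Start: joints at [-1.2, 0.468, -0.012, 1.603, 0.006, 1.071, -0.056], TCP at [0.261, 0.595, 0.183] pointing down, gripper open.
Joint ranges: [-2.53, 2.53], [-0.31, 2.02], [-1.57, 1.55], [0.28, 2.44], [-1.29, 4.43], [0.15, 1.84], [-2.92, 2.92]. Speed limits (rad/s): [2.57, 2.57, 3.14, 3.14, 3.14, 3.14, 3.14].

## Interface

Orientations are given as a 3x3 rotation matrix whose columns are the frame's x, y, z axes.
In Python, from rig import env gives the robot as it stands. Calls block until the motion is done:
- env.move_ptp(position, orientation): joint-space move of the TCP to a pose.
- env.move_straight(position, ori=None, velocity=0.15): straight line of the TCP; ori=None keeps the orientation; velocity is the mean speed in m/s.
- env.movej(angles): joint-space move.
- env.command_gripper(opening, newtons=None): finger opening in m; newtons is the grip in N (None keeps the last); returns when the fingers have stopped.
- env.dwell(seconds).
- env.solve_ik(position, orientation): joint angles nearest the present ones, or None.
- env.get_obs(): the state.
- env.snapshot(name): name is "side" or "top" or "wrist"; returns a dict with "frame" (480x640x3 uint8, red, green, blue), "vfov" (degrees; the focal length in pixels is half the picture's height over the tangent of half this angle, whatever the lens; pixels are square), "cx", "cy" (the principal point, pixels), "k1" (the pictures are not rectified: a ray, as slopes to the right and down, at radius r is drawn at 1 + k1 r^2 times it, then the intrinsics apply), "rvec" (rotation vector, rad) and "tvec" (3), from world to camera coordinates, as OpenCV has them. Camera axes: x right, y down, z forward; pixel columns grow to the right and rows downward; lengths in m; the calibration is good to about 2 mm. A picture is of the moment at which its call begins. There is no depth.
A pose or a line that the arm cannot do raises env.PlanningError and nothing moves.
- env.finish_job(): hands the job in, once; it reports no verdict.
The state is a dict: "clock": time; "qpos": joint angles; "joint_velocities": joint speeds; "tau": joint torques, N m; "position": TCP position; "tool_rot": TCP orientation; "wrist_force": force on the tool from outside, world axes, zero at the start; "torque": the same for the moment, N m; "width": finger opening in m.
Only numpy, scipy, OpenCV 4.12 (cv2) and the standard library are available. Lean on these libraries where they do the work, as an engineer would, in place of code of your own. Each camera call takes 0.05 s, during which the arm holds its last target. There are 200 camera calls.

## Working session

There is one attempt and no reset: what is moved stays moved. The work goes in short steps, each a Python script; the robot and the scene stay as the last script left them, time stands still between calls to the robot, and variables do not carry over. Pictures are saved under pics/ and viewed, about 8 in all and at most 12, crops included, and the job is handed in when it is done.

```bash
mkdir -p pics; ls; cat > h.py <<'E'
import numpy as np, cv2
from rig import env
def snap(cam,name):
    s=env.snapshot(cam); cv2.imwrite(f'pics/{name}.png',s['frame'][:,:,::-1]); 
    np.save(f'pics/{name}.npy',{k:v for k,v in s.items() if k!='frame'},allow_pickle=True); return s
def load(name): return np.load(f'pics/{name}.npy',allow_pickle=True).item()
def K(s):
    f=240/np.tan(np.radians(s['vfov'])/2); return np.array([[f,0,s['cx']],[0,f,s['cy']],[0,0,1.]]),np.array([s['k1'],0,0,0,0.])
def ray(s,uv):
    k,d=K(s); p=cv2.undistortPoints(np.array([[uv]],float),k,d)[0,0]
    R=cv2.Rodrigues(np.array(s['rvec'],float))[0]; t=np.array(s['tvec'],float).ravel()
    return -R.T@t, R.T@np.array([p[0],p[1],1])
def atz(s,uv,z):
    o,d=ray(s,uv); return o+d*(z-o[2])/d[2]
def proj(s,P):
    k,d=K(s); return cv2.projectPoints(np.array(P,float).reshape(-1,3),np.array(s['rvec'],float),np.array(s['tvec'],float),k,d)[0][:,0]
E
python3 - <<'E'
from h import *
for c in('top','side'):
    s=snap(c,c+'0'); print(c,s['vfov'],s['cx'],s['cy'],s['k1'],ray(s,(320,240)))
o=env.get_obs(); print(o['clock'],o['wrist_force'],o['tool_rot'])
E
```

```text
pics
top 49.948625678488185 321.10161127379223 238.44307153618442 0.02276289468399019 (array([0.33008747, 0.02280757, 1.27817713]), array([ 0.16443819,  0.01128197, -0.98632981]))
side 54.24406477898964 320.051704044381 236.63239238420599 -0.008533170906644216 (array([0.53748083, 0.76481274, 0.71175797]), array([ 0.01456459, -0.73165105, -0.68156165]))
0.1 [-0.31711212 -0.05927432  1.21573528] [[-9.15550338e-01  4.02202986e-01 -5.80424699e-04]
 [ 4.02203396e-01  9.15549057e-01 -1.53383168e-03]
 [-8.55043964e-05 -1.63774890e-03 -9.99998655e-01]]
```

View pics/top0.png

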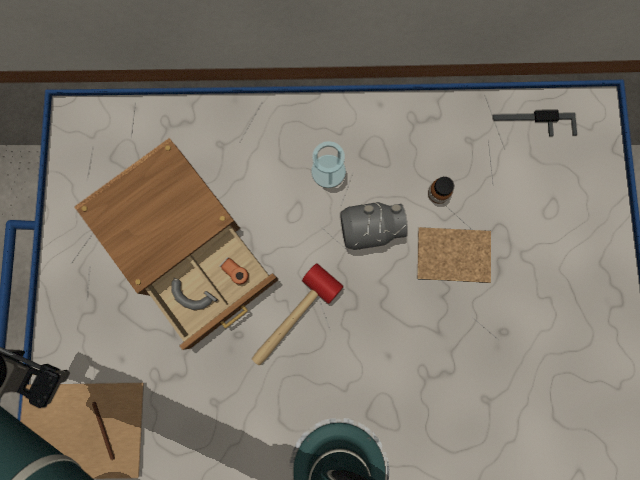

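View pics/side0.png

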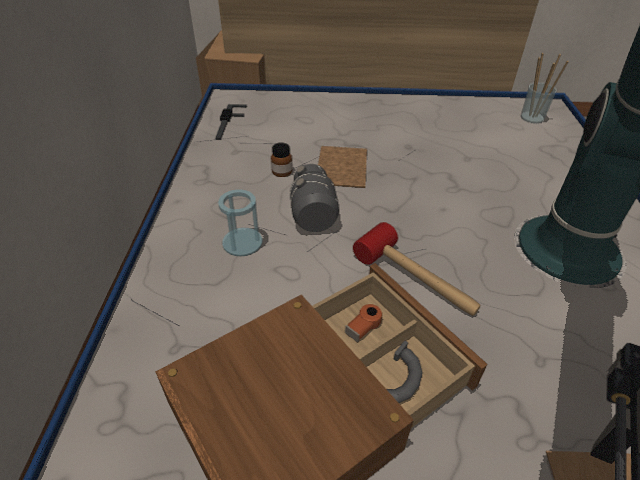

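Top view: the jug lies from its foot at about (342,228) to its mouth at (406,221). The handle is in the drawer's left lane at (172–216, 280–308), the lamp at (236,270), and the mat spans (417–491, 228–282). I'll zoom in on the key regions.

```bash
cat > z.py <<'E'
import cv2,numpy as np
t=cv2.imread('pics/top0.png'); s=cv2.imread('pics/side0.png')
def c(im,x,y,w,h,S):
    o=cv2.resize(im[y:y+h,x:x+w],None,fx=S,fy=S,interpolation=cv2.INTER_CUBIC)
    for i in range(0,w,20): cv2.putText(o,str(x+i),(i*S,8),0,.3,(0,0,255)); cv2.line(o,(i*S,8),(i*S,14),(0,0,255))
    for i in range(0,h,20): cv2.putText(o,str(y+i),(0,i*S+3),0,.3,(0,0,255)); cv2.line(o,(20,i*S),(26,i*S),(0,0,255))
    return o
a=np.hstack([c(t,145,225,100,75*4//3//1,4)[:300],c(t,330,190,100,75,4)])
b=np.hstack([c(s,350,295,100,75,4) ,c(s,270,155,100,75,4)])
a=np.hstack([c(t,145,240,100,75,4),c(t,330,185,100,75,4)])
b=np.hstack([c(s,340,335,100,75,4) ,c(s,270,160,100,75,4)])
cv2.imwrite('pics/z.png',np.vstack([a,b]))
E
python3 z.py
```

```text
(no output)
```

View pics/z.png

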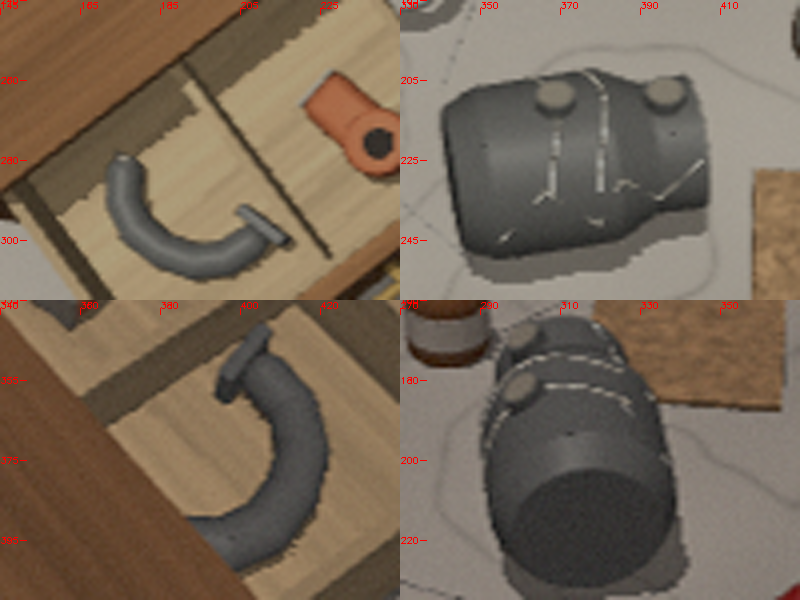

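The zoom shows the handle's crown at about (194,303), its root at (211,296) and the broken end at (175,280) in the top view. In the side view, the jug's foot disc is at about (315,215). Next I'll fit the jug by silhouette and locate the other objects.

```bash
cat > fit.py <<'E'
from h import *
from scipy.optimize import minimize
def jugpts(p):
    x,y,yaw=p; a=np.array([np.cos(yaw),np.sin(yaw),0]); b=np.array([-a[1],a[0],0]); u=np.array([0,0,1])
    th=np.linspace(0,2*np.pi,40); rings=[]
    for s,r in((0,.043),(.02,.053),(.095,.053),(.12,.040),(.15,.041)):
        rings.append(np.array([x,y,.052])+a*s+r*(np.cos(th)[:,None]*b+np.sin(th)[:,None]*u))
    return rings
def sil(s,p,sc=4):
    R=jugpts(p); m=np.zeros((480*sc,640*sc),np.uint8)
    for A,B in zip(R,R[1:]):
        q=cv2.convexHull((proj(s,np.vstack([A,B]))*sc+sc/2).astype(np.int32)); cv2.fillConvexPoly(m,q,1)
    return cv2.resize(m.astype(np.float32),(640,480),interpolation=cv2.INTER_AREA)
data=[]
for n,box in(('top0',(330,195,415,262)),('side0',(283,160,345,236))):
    im=cv2.imread(f'pics/{n}.png'); v=im.max(2); sat=np.ptp(im.astype(int),axis=2)
    m=((v<118)&(sat<22)).astype(np.uint8); b=np.zeros_like(m); b[box[1]:box[3],box[0]:box[2]]=1; m*=b
    m=cv2.morphologyEx(m,cv2.MORPH_CLOSE,np.ones((7,7)));
    n_,l,st,_=cv2.connectedComponentsWithStats(m); k=1+st[1:,4].argmax(); m=(l==k).astype(np.float32)
    data.append((load(n),m)); print(n,st[k])
f=lambda p:sum(np.abs(sil(s,p)-m).sum() for s,m in data)
s=data[0][0]; F=atz(s,(343,230),.052); M=atz(s,(406,221),.052); d=M-F; print('picks',F,M,np.linalg.norm(d))
p0=[F[0],F[1],np.arctan2(d[1],d[0])]
r=minimize(f,p0,method='Nelder-Mead',options=dict(initial_simplex=[p0]+[list(np.array(p0)+e) for e in np.diag([.008,.008,.08])],xatol=1e-4,fatol=.1))
print('jug',r.x,np.degrees(r.x[2]),r.fun,[x[1].sum() for x in data])
S=load('side0')
for nm,c,uv,z in[('h_root','top0',(211,296),.031),('h_broken','top0',(175.5,279),.031),('h_crown','top0',(194,304),.031),('h_crownS','side0',(415.7,370),.031),('mat1','top0',(417,227.5),.006),('mat2','top0',(491,230),.006),('mat3','top0',(490,282.5),.006),('mat4','top0',(418,279.5),.006),('jar','top0',(443,184),.075),('malletc','top0',(323,284),.03),('div_hi','top0',(190,256),.08),('div_lo','top0',(227,303),.08),('lamp','top0',(235,271),.04),('ringtop','top0',(330,157),.118)]:
    print(nm,atz(load(c),uv,z).round(4))
vis=[]
for (s,m),n in zip(data,('top0','side0')):
    im=cv2.imread(f'pics/{n}.png'); c,_=cv2.findContours((sil(s,r.x)>.5).astype(np.uint8),0,2); cv2.drawContours(im,c,-1,(0,0,255),1)
    c,_=cv2.findContours((m>.5).astype(np.uint8),0,2); cv2.drawContours(im,c,-1,(0,255,0),1)
    vis.append(cv2.resize(im[190:270,330:430] if n=='top0' else im[155:235,265:365],None,fx=4,fy=4))
cv2.imwrite('pics/fit.png',np.hstack(vis))
E
python3 fit.py
```

```text
top0 [ 340  202   68   54 2978]
side0 [ 283  160   60   76 3174]
picks [ 0.55819901 -0.0191203   0.052     ] [ 0.57802203 -0.17200717  0.052     ] 0.15416662771335407
jug [ 0.55836199 -0.01647057 -1.40355444] -80.41774559532958 1018.0625 [np.float32(2978.0), np.float32(3174.0)]
h_root [0.405  0.3017 0.031 ]
h_broken [0.4474 0.3888 0.031 ]
h_crown [0.3865 0.3422 0.031 ]
h_crownS [0.3844 0.3405 0.031 ]
mat1 [ 0.5703 -0.2061  0.006 ]
mat2 [ 0.5611 -0.3897  0.006 ]
mat3 [ 0.4302 -0.3783  0.006 ]
mat4 [ 0.4399 -0.2028  0.006 ]
jar [ 0.6626 -0.2605  0.075 ]
malletc [0.4301 0.0312 0.03  ]
div_hi [0.4963 0.3423 0.08  ]
div_lo [0.3854 0.2534 0.08  ]
lamp [0.4637 0.2432 0.04  ]
ringtop [0.7204 0.0101 0.118 ]
```

View pics/fit.png

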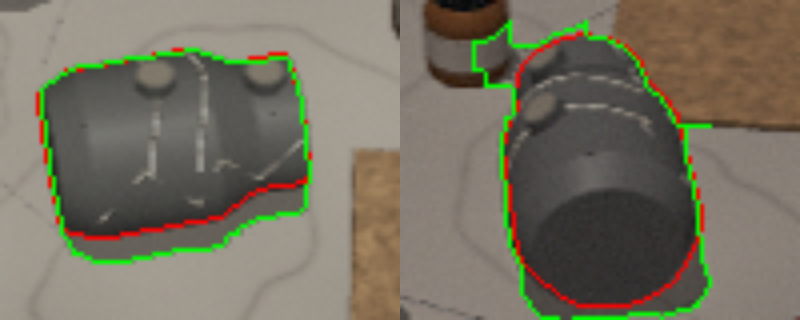

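The fitted outline (red) matches the jug in both views. Now I'll fit the handle and check IK along the planned tip-up path.

```bash
cat > hfit.py <<'E'
from h import *
from scipy.optimize import minimize
s=load('top0'); im=cv2.imread('pics/top0.png'); x0,y0,x1,y1=165,272,222,316
sub=im[y0:y1,x0:x1].astype(int); m=((np.ptp(sub,axis=2)<26)&(sub.max(2)<150)).astype(np.uint8)
n,l,st,_=cv2.connectedComponentsWithStats(m); k=1+st[1:,4].argmax(); m=(l==k).astype(np.float32); print(st[k])
def model(p,S=s,off=(x0,y0),shape=m.shape,sc=6):
    x,y,yaw,X,H,n=p; q=np.linspace(-1,1,41); c=np.c_[X*q,-H*np.abs(q)**n]
    T=np.gradient(c,axis=0); T/=np.linalg.norm(T,axis=1)[:,None]; N=np.c_[-T[:,1],T[:,0]]
    def poly(l): 
        R=np.array([[np.cos(yaw),-np.sin(yaw)],[np.sin(yaw),np.cos(yaw)]])
        w=np.c_[l@R.T+[x,y],np.full(len(l),.031)]; return ((proj(S,w)-off)*sc+sc/2).astype(np.int32)
    o=np.zeros((shape[0]*sc,shape[1]*sc),np.uint8)
    cv2.fillPoly(o,[poly(np.vstack([c+.011*N,(c-.011*N)[::-1]]))],1)
    cv2.fillPoly(o,[poly(np.array([c[0]+.017*N[0],c[0]-.017*N[0],c[0]-.017*N[0]-.006*T[0],c[0]+.017*N[0]-.006*T[0]]))],1)
    return cv2.resize(o.astype(np.float32),shape[::-1],interpolation=cv2.INTER_AREA)
f=lambda p:np.abs(model(p)-m).sum()+2e4*(p[4]-.029)**2
p0=np.array([.395,.355,np.radians(64),.048,.03,2.2]); best=None
for dy in(-.2,0,.2):
    q=p0+[0,0,dy,0,0,0]
    r=minimize(f,q,method='Nelder-Mead',options=dict(initial_simplex=[q]+[q+e for e in np.diag([.01,.01,.15,.006,.006,.4])],maxiter=700))
    print(r.x.round(4),np.degrees(r.x[2]),r.fun,m.sum())
    if best is None or r.fun<best.fun: best=r
vis=[]
for n,(a,b,c,d) in(('top0',(140,235,240,325)),('side0',(340,290,490,425))):
    i=cv2.imread(f'pics/{n}.png'); k=1+4*(n=='side0')
    mm=model(best.x,load(n),(0,0),(480,640),2); cc,_=cv2.findContours((mm>.5).astype(np.uint8),0,2); i=i[b:d,a:c]; F=400/(c-a)
    i=cv2.resize(i,None,fx=F,fy=F); cv2.drawContours(i,[((q-[a,b])*F+F/2).astype(int) for q in cc],-1,(0,0,255),1)
    g=((proj(load(n),[*best.x[:2],.031])[0]-[a,b])*F).astype(int); cv2.circle(i,tuple(map(int,g)),4,(0,255,0),-1); vis.append(i[:360])
cv2.imwrite('pics/hfit.png',np.hstack(vis)); np.save('handle.npy',best.x)
E
python3 hfit.py
cat > jug.py <<'E'
from h import *
F=np.array([.5584,-.0165]); yaw=-1.4036
a=np.array([np.cos(yaw),np.sin(yaw),0]); U=np.array([0,0,1.])
def pose(phi,t,L,c,flip=1,ds=0):
    phi,t=np.radians([phi,t]); m=np.array([np.cos(phi),np.sin(phi)]); u=np.array([-m[1],m[0]])
    J,P=((.020,-.053),(.020,0)) if phi<np.arctan2(.01,.02) else ((0,-.043),(-.0024,0))
    O=np.array(P)-J[0]*m-J[1]*u
    d=-np.cos(t)*m-np.sin(t)*u; n=np.sin(t)*m-np.cos(t)*u
    p=O+.150*m+(.0325-c)*u+L*d+.018*n
    w=lambda v:v[0]*a+v[1]*U
    z=w(d); y=flip*w(n); R=np.c_[np.cross(y,z),y,z]
    return np.array([*F,0])+w(p)+ds*a,R
E
python3 - <<'E'
from jug import *
for fl in(1,-1):
    for phi,t,L,c in((0,45,-.04,.005),(0,45,.038,.005),(20,45,.044,0),(40,35,.053,0),(60,35,.053,0),(90,35,.053,0),(90,35,-.02,0)):
        p,R=pose(phi,t,L,c,fl); q=env.solve_ik(p,R); print(fl,phi,p.round(3),None if q is None else np.round(q,2))
E
```

```text
[  6   6  47  32 546]
[0.3904 0.3614 1.1058 0.0487 0.037  2.5039] 63.35634017644332 82.91112748851842 546.0
[0.389  0.3595 1.1427 0.0489 0.0347 2.2038] 65.46942939306096 104.6940214311034 546.0
[0.3903 0.3612 1.1034 0.0493 0.0369 2.4422] 63.22264223489127 84.11763352561114 546.0
1 0 [ 0.59  -0.205  0.096] [ 0.17  1.    0.74  1.37 -0.98  1.79 -0.32]
1 0 [ 0.581 -0.15   0.041] [ 0.13  1.    0.65  1.49 -0.98  1.64 -0.3 ]
1 20 [ 0.577 -0.126  0.077] [-0.14  0.77  0.77  1.7  -0.86  1.33 -0.43]
1 40 [ 0.57  -0.083  0.098] [-0.32  0.62  0.76  1.82 -0.71  1.13 -0.62]
1 60 [ 0.563 -0.046  0.116] [-0.63  0.48  0.77  1.93 -0.32  0.86 -1.12]
1 90 [0.553 0.016 0.117] [-1.    0.58  0.7   1.95  0.31  0.88 -1.98]
1 90 [0.546 0.057 0.177] [-1.08  0.5   0.71  1.89  0.32  1.04 -1.99]
-1 0 [ 0.59  -0.205  0.096] [ 0.21  0.98  0.66  1.37 -0.93  1.75  2.79]
-1 0 [ 0.581 -0.15   0.041] [ 0.28  0.93  0.4   1.48 -0.83  1.52  2.73]
-1 20 [ 0.577 -0.126  0.077] [ 0.    0.7   0.54  1.69 -0.73  1.24  2.61]
-1 40 [ 0.57  -0.083  0.098] [-0.09  0.54  0.44  1.8  -0.53  1.04  2.36]
-1 60 [ 0.563 -0.046  0.116] [-0.27  0.4   0.29  1.91 -0.03  0.84  1.76]
-1 90 [0.553 0.016 0.117] [-0.61  0.5   0.18  1.93  0.61  1.    0.9 ]
-1 90 [0.546 0.057 0.177] [-0.64  0.42  0.14  1.86  0.57  1.15  0.92]
```

View pics/hfit.png

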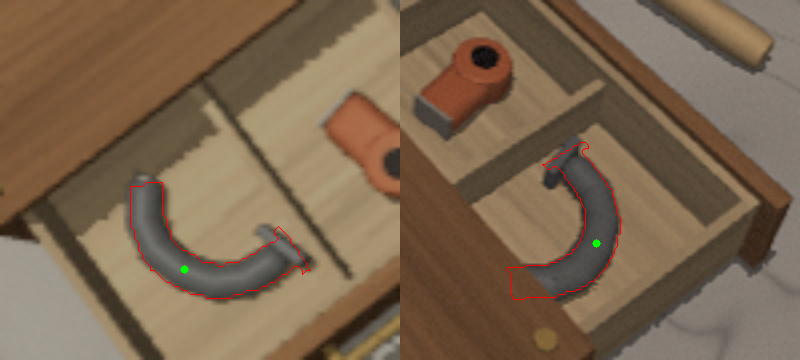

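The handle fit agrees in both views: grip at (0.390, 0.361), yaw about 63°. I'll enter the mouth with the gripper's body yawed away from the glue jar and lift the jug part way.

```bash
cat >> jug.py <<'E'
def rot(pR,L,deg):
    p,R=pR; r=np.radians(deg); Z=np.array([[np.cos(r),-np.sin(r),0],[np.sin(r),np.cos(r),0],[0,0,1]])
    C=p-R[:,2]*max(L,.036)/2 if L>0 else p+R[:,2]*(.018-L)
    return C+Z@(p-C),Z@R
def key(phi):
    f=lambda xs,ys:np.interp(phi,xs,ys)
    t=f([0,15,45],[50,50,35]); L=f([0,15,45],[.036,.040,.053]); c=f([0,6],[.004,0]); d=f([10,35],[-14,0])
    return rot(pose(phi,t,L,c),L,d)
def go(phi,v):
    env.move_straight(*key(phi),velocity=v); o=env.get_obs()
    print(phi,round(o['clock'],2),o['position'].round(3),o['wrist_force'].round(1)); return o
E
python3 - <<'E'
from jug import *
env.command_gripper(0,20)
o=env.get_obs(); p=o['position'].copy(); p[2]=.33
env.move_straight(p,velocity=.25)
pre=rot(pose(0,50,-.06,.006),-.06,-14); hi=(pre[0]-.12*pre[1][:,2]+[0,0,.03],pre[1])
e=key(0); print(pre[0],e[0],e[1].round(2).tolist())
for n,q in(('hi',hi),('pre',pre),('in',e)): print(n,env.solve_ik(*q) is not None)
try: env.move_ptp(*hi)
except env.PlanningError as x: print('hi',x); env.move_ptp(*pre)
o=env.get_obs(); print(o['clock'],o['position'],o['qpos'].round(2),o['wrist_force'])
env.move_straight(*pre,velocity=.2)
s=snap('side','s1'); snap('wrist','w1'); o=env.get_obs(); print(o['clock'],o['position'],o['qpos'].round(2),o['wrist_force'])
import cv2
cv2.imwrite('pics/c1.png',cv2.resize(s['frame'][100:280,180:420,::-1],None,fx=3,fy=3))
E
```

```text
[ 0.57986773 -0.21658426  0.11389249] [ 0.58462374 -0.15506021  0.04235222] [[1.0, -0.06, 0.05], [-0.08, -0.76, 0.64], [0.0, -0.64, -0.77]]
hi True
pre True
in True
5.5917 [ 0.57456255 -0.29239306  0.23593816] [ 0.33  0.76  0.66  1.33 -0.86  1.78 -0.59] [0.48148964 0.54219383 0.94586483]
6.5667 [ 0.58023283 -0.21826383  0.11511245] [ 0.24  0.82  0.61  1.54 -0.93  1.55 -0.5 ] [-1.52614675 -0.86828556  0.4456594 ]
```

View pics/c1.png

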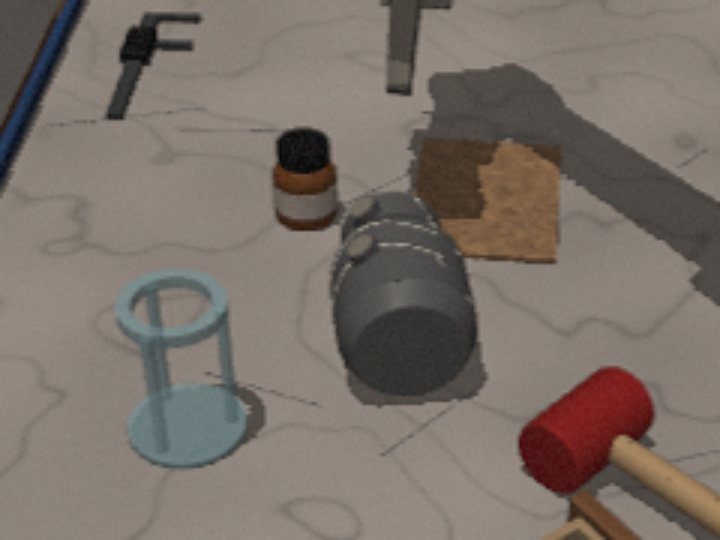

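The picture shows the closed fingertips at about (313,130) px beyond the mouth, with the jug undisturbed and the jar clear. I'll compare that with the projected TCP, then go in and start the lift.

```bash
python3 - <<'E'
from jug import *
o=env.get_obs(); print(proj(load('s1'),[o['position']]))
def chk(o,lim=25):
    if np.linalg.norm(o['wrist_force'])>lim: raise SystemExit('force')
chk(go(0,.06),15)
for phi in(3,6,10,15,20,25,30,35,40,45): chk(go(phi,.05))
s=snap('side','s2'); cv2.imwrite('pics/c2.png',cv2.resize(s['frame'][100:280,180:420,::-1],None,fx=3,fy=3))
snap('top','t2')
E
```

```text
[[312.15760749 142.74760777]]
0 8.29 [ 0.585 -0.156  0.043] [-0.2 -0.8 -0.2]
3 8.61 [ 0.585 -0.152  0.05 ] [-0.3 -1.2 -0.8]
6 8.93 [ 0.584 -0.149  0.058] [ 0.2 -1.9 -1.1]
10 9.24 [ 0.583 -0.144  0.064] [-0.1 -2.6 -0.9]
15 9.6 [ 0.58  -0.137  0.072] [-0.3 -1.4 -1.2]
20 9.98 [ 0.578 -0.128  0.079] [ 0.8 -0.2 -0.4]
25 10.37 [ 0.576 -0.118  0.085] [ 0.1 -0.  -0.3]
30 10.76 [ 0.574 -0.108  0.091] [-0.2 -1.5 -1.1]
35 11.16 [ 0.572 -0.097  0.096] [ 0.5 -0.4 -0.5]
40 11.55 [ 0.57  -0.086  0.101] [ 0.2 -0.6 -0.5]
45 11.94 [ 0.568 -0.074  0.104] [ 0.  -0.4 -0.7]
```

View pics/c2.png

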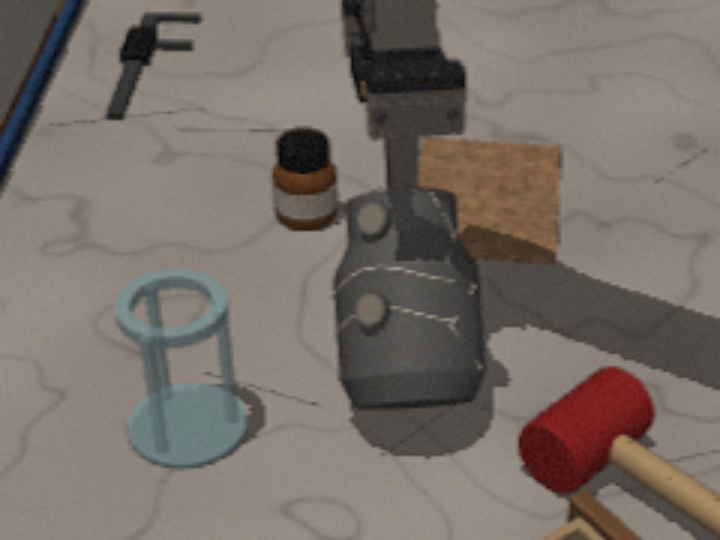

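The fingers are in the mouth and the jug is tipped about 45° with low force. I'll carry on slowly past the balance point and ease it down.

```bash
python3 - <<'E'
from jug import *
def chk(o,lim=25):
    if np.linalg.norm(o['wrist_force'])>lim: raise SystemExit('force')
for phi in(50,54,58,62,66,70,74,78,82,86,88,90): chk(go(phi,.03 if phi<80 else .022))
env.dwell(.2)
s=snap('side','s3'); cv2.imwrite('pics/c3.png',cv2.resize(s['frame'][100:280,180:420,::-1],None,fx=3,fy=3))
print(env.get_obs()['wrist_force'])
E
```

```text
50 12.54 [ 0.567 -0.065  0.109] [ 0.7  0.7 -0.5]
54 12.97 [ 0.565 -0.058  0.112] [-0.1 -0.3 -0.1]
58 13.41 [ 0.565 -0.05   0.116] [-1.3  0.2  4.1]
62 13.84 [ 0.564 -0.042  0.118] [-0.9  1.1  6. ]
66 14.28 [ 0.562 -0.034  0.12 ] [-0.5  1.   6.9]
70 14.71 [ 0.56  -0.026  0.121] [-2.6  1.7  8.7]
74 15.14 [ 0.558 -0.017  0.121] [ 0.6  0.4 -0.2]
78 15.57 [ 0.557 -0.009  0.121] [ 0.5 -0.8  0. ]
82 16.11 [ 0.556 -0.     0.12 ] [-0.3  0.1 -0.4]
86 16.64 [0.554 0.008 0.119] [-0.9  1.1 -0.1]
88 16.98 [0.554 0.012 0.118] [ 0.2 -1.   0.3]
90 17.32 [0.553 0.016 0.117] [-0.5  0.3  0.4]
[-0.03500468  0.32972829  0.22506282]
```

View pics/c3.png

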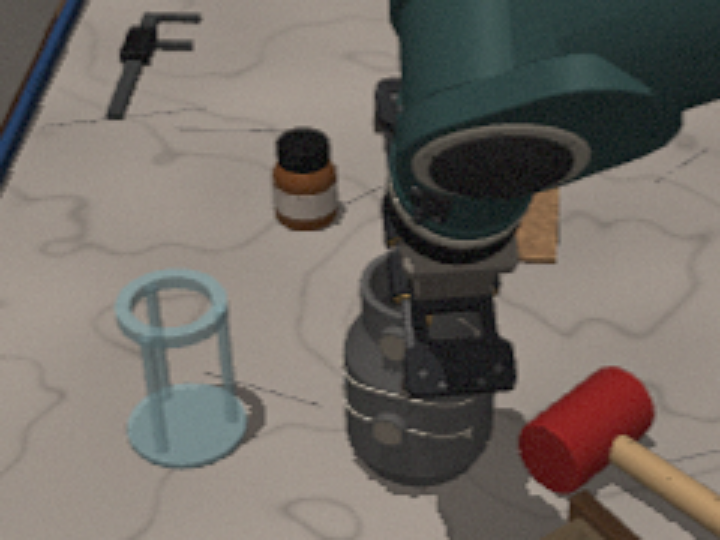

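The jug stands upright with zero load on the tool. I'll back out along the fingers, and check the left wall's clearance for the handle grasp at the same time.

```bash
python3 - <<'E'
from jug import *
s=load('top0'); hp=np.load('handle.npy'); g=hp[:2]
for nm,A,B,z in(('floor',(151.2,293),(170,321),.02),('walltop',(145.5,293),(165,325),.072),('div',(190,256),(227,303),.08)):
    a_,b_=atz(s,A,z)[:2],atz(s,B,z)[:2]; d=(a_-b_)/np.linalg.norm(a_-b_); n=np.array([-d[1],d[0]]); print(nm,np.degrees(np.arctan2(d[1],d[0])),(g-a_)@n)
o=env.get_obs(); p,R=o['position'],o['tool_rot']
env.move_straight(p-.10*R[:,2],velocity=.06)
o=env.get_obs(); p=o['position']
env.move_straight([p[0],p[1],.30],velocity=.2)
h=hp[2]
for k in(1,-1):
    y=k*np.array([-np.sin(h),np.cos(h),0]); z=np.array([0,0,-1.]); R=np.c_[np.cross(y,z),y,z]
    print(k,env.solve_ik([*g,.12],R),env.solve_ik([*g,.023],R))
    h2=np.radians(87.5); y=k*np.array([-np.sin(h2),np.cos(h2),0]);R=np.c_[np.cross(y,z),y,z]
    print(env.solve_ik([.486,-.294,.01],R))
print(env.get_obs()['clock'],env.get_obs()['qpos'].round(2))
snap('side','s4');t=snap('top','t4')
cv2.imwrite('pics/c4.png',np.hstack([cv2.resize(load and cv2.imread('pics/s4.png')[100:280,180:420],(400,300)),cv2.resize(cv2.imread('pics/t4.png')[140:290,290:490],(400,300))]))
E
```

```text
floor 35.37215813173021 -0.05786145135636158
walltop 33.05526535422316 -0.05885439960947074
div 38.71525332560316 0.08121737890546356
1 [ 0.11585069  0.80142109 -1.32159119  1.8947321   0.85688855  1.17082623
  1.14991745] [ 0.00270958  0.85166815 -1.11330549  1.95327304  0.94570557  0.98343946
  1.09543079]
[-0.20307481  0.77900527  0.94856367  1.96425787 -0.85126434  0.86185874
 -1.9678799 ]
-1 [-1.5827417   0.50557339  1.00445864  1.99465632 -0.53436417  0.9314287
 -0.76595739] [-1.38571292  0.60337094  0.74290319  2.03996268 -0.61314824  0.7301713
 -0.72039035]
[ 0.08823336  0.61288185  0.51716482  1.94725168 -0.45801996  0.69866078
  0.84102978]
20.05 [-1.49  0.65  1.4   1.78 -0.04  1.21 -1.53]
```

View pics/c4.png

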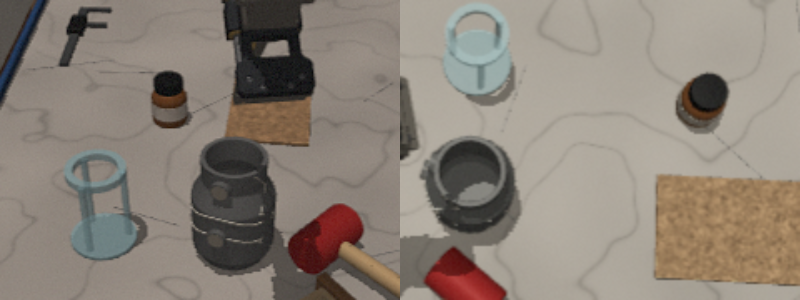

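The jug stands clear and untouched on the bare cart, at about (234,205) in the left panel. Next I'll open the gripper, hover over the handle and look with the wrist camera, overlaying the planned finger footprints.

```bash
cat > grasp.py <<'E'
from h import *
hp=np.load('handle.npy')
def R_(h): 
    y=-np.array([-np.sin(h),np.cos(h),0]); z=np.array([0,0,-1.]); return np.c_[np.cross(y,z),y,z]
E
python3 - <<'E'
from grasp import *
g=hp[:2]; h=hp[2]; R=R_(h); hy=np.array([-np.sin(h),np.cos(h)]); hx=np.array([np.cos(h),np.sin(h)])
env.command_gripper(.040,20)
c=g-.006*hy
env.move_ptp([*c,.20],R)
env.dwell(.2)
s=snap('wrist','w2'); o=env.get_obs(); print(o['clock'],o['position'],o['width'],c)
im=cv2.imread('pics/w2.png')
for k in(1,-1):
    y0,y1=k*.020,k*.038
    q=[[*(c+hy*yy+hx*xx),.023] for yy,xx in((y0,-.01),(y0,.01),(y1,.01),(y1,-.01))]
    cv2.polylines(im,[proj(s,q).astype(int)],True,(0,0,255),1)
X,H,n=hp[3:]; q=np.linspace(-1,1,30); cl=np.c_[g+np.outer(X*q,hx)+np.outer(-H*abs(q)**n,hy),np.full(30,.031)]
cv2.polylines(im,[proj(s,cl).astype(int)],False,(0,255,0),1)
cv2.imwrite('pics/w2o.png',im)
E
```

```text
22.3083 [0.39628706 0.35827184 0.20003818] 0.03976938538526275 [0.39574092 0.35874854]
```

View pics/w2o.png

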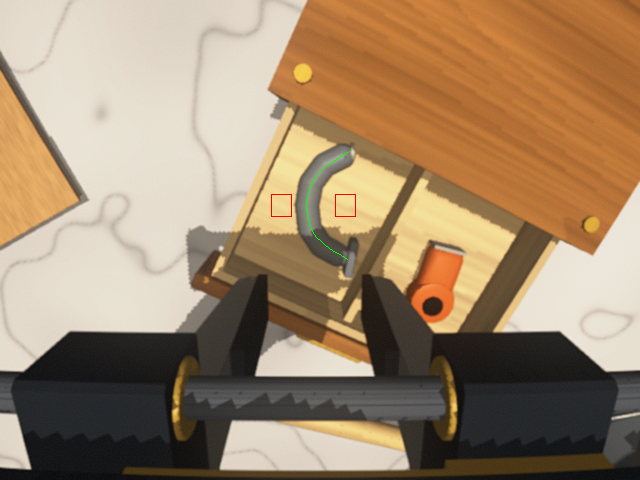

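Planned finger footprints at (281,205) and (345,205) straddle the bar, which is centred at x ≈ 308, and clear the wall at about x = 255. Now the grasp and lift.

```bash
python3 - <<'E'
from grasp import *
g=hp[:2]; h=hp[2]; R=R_(h); hy=np.array([-np.sin(h),np.cos(h)])
c=g-.006*hy; c2=g-.001*hy
def st(n):
    o=env.get_obs(); print(n,round(o['clock'],2),o['position'].round(4),o['wrist_force'].round(1),round(o['width'],4)); return o
env.move_straight([*c,.05],R,velocity=.12); env.move_straight([*c,.0235],velocity=.05); o=st('down')
if np.linalg.norm(o['wrist_force'])>10: raise SystemExit
env.move_straight([*c2,.0235],velocity=.05); st('centred')
env.command_gripper(0,15); env.dwell(.1); o=st('grip')
np.save('zg.npy',o['position'])
env.move_straight([*c2,.06],velocity=.06); st('up')
env.move_straight([*c2,.27],velocity=.2); o=st('up')
if o['width']<.015: raise SystemExit('lost')
h2=np.radians(87.5); y2=np.array([-np.sin(h2),np.cos(h2)]); T=np.array([.5004,-.294])+.014*y2
R2=R_(h2)
try: env.move_straight([*T,.27],R2,velocity=.22)
except env.PlanningError as e: print(e); env.move_ptp([*T,.27],R2)
st('over'); env.move_straight([*T,.06],velocity=.15); o=st('low'); env.dwell(.2)
s=snap('side','s5'); snap('wrist','w5'); snap('top','t5')
a=cv2.imread('pics/s5.png')[60:240,220:460]; b=cv2.imread('pics/w5.png')
cv2.imwrite('pics/c5.png',np.hstack([cv2.resize(a,(400,300)),cv2.resize(b,(400,300))]))
E
```

```text
down 24.39 [0.3959 0.3586 0.0234] [-0.2 -0.7 -0.1] 0.0405
centred 24.64 [0.3909 0.3614 0.0236] [0.2 0.2 0.7] 0.0398
grip 25.44 [0.3913 0.361  0.0235] [ 0.5 -0.4 -0.3] 0.0006
up 26.2 [0.391  0.3611 0.06  ] [0.3 0.  0.2] 0.0005
up 27.4 [0.3906 0.3606 0.269 ] [-0.7  0.1  0. ] 0.0001lost
```

The grasp closed on nothing (width 0), so I need to look.

```bash
python3 - <<'E'
from grasp import *
snap('wrist','w6'); s=snap('side','s6'); t=snap('top','t6'); w=load('w6')
g=hp[:2]; h=hp[2]; hy=np.array([-np.sin(h),np.cos(h)]); hx=np.array([np.cos(h),np.sin(h)])
X,H,n=hp[3:]; q=np.linspace(-1,1,30); cl=np.c_[g+np.outer(X*q,hx)+np.outer(-H*abs(q)**n,hy),np.full(30,.031)]
out=[]
for nm,b in(('w6',(0,0,640,480)),('s6',(340,290,500,410)),('t6',(140,225,260,315))):
    im=cv2.imread(f'pics/{nm}.png')[b[1]:b[3],b[0]:b[2]]; F=400/(b[2]-b[0]); im=cv2.resize(im,(400,300),interpolation=cv2.INTER_CUBIC)
    cv2.polylines(im,[((proj(load(nm),cl)-b[:2])*F).astype(int)],False,(0,255,0),1)
    if nm=='w6': print('tcp px*',((proj(load(nm),[env.get_obs()['position']])-b[:2])*F), proj(load('w2'),[[.3963,.3583,.2]]))
    out.append(im)
# raw w2 -> second copy
im=cv2.resize(cv2.imread('pics/w2.png'),(400,300)); out.append(im)
cv2.imwrite('pics/c6.png',np.vstack([np.hstack(out[:2]),np.hstack(out[2:])]))
E
```

```text
tcp px* [[197.42369422 169.85503955]] [[315.02379476 271.62223426]]
```

View pics/c6.png

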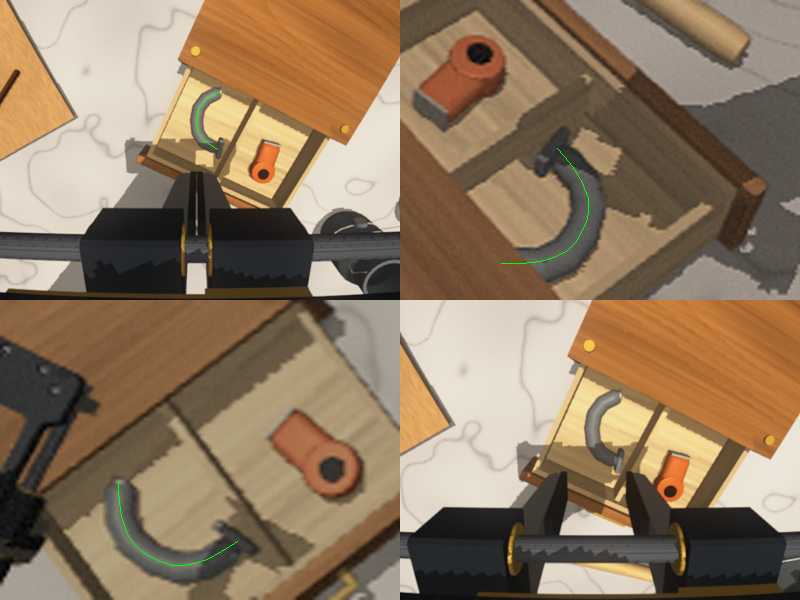

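```bash
python3 - <<'E'
from h import *
from scipy.optimize import minimize
src=open('hfit.py').read().split('f=lambda')[0].replace("'top0'","'t6'").replace('pics/top0','pics/t6')
exec(src)
hp=np.load('handle.npy')
print('old fit on new',np.abs(model(hp)-m).sum(),m.sum())
f=lambda p:np.abs(model([*p,*hp[3:]])-m).sum()
q=hp[:3]; r=minimize(f,q,method='Nelder-Mead',options=dict(initial_simplex=[q]+[q+e for e in np.diag([.008,.008,.15])])); print(r.x,np.degrees(r.x[2]),r.fun)
print('shift mm',(r.x[:2]-hp[:2])*1000)
# template shifts of lamp & drawer between top0/t6
a=cv2.imread('pics/top0.png',0); b=cv2.imread('pics/t6.png',0)
for n,(x,y,w,hh) in(('lamp',(218,255,34,32)),('knob',(130,275,16,14)),('pull',(222,305,26,22))):
    t=cv2.resize(a[y:y+hh,x:x+w],None,fx=4,fy=4,interpolation=2); R=cv2.resize(b[y-6:y+hh+6,x-6:x+w+6],None,fx=4,fy=4,interpolation=2)
    res=cv2.matchTemplate(R,t,cv2.TM_CCOEFF_NORMED); k=cv2.minMaxLoc(res); print(n,round(k[1],2),(np.array(k[3])-24)/4)
# handle in old side & new side masks : centroid
for n in('side0','s6'):
    im=cv2.imread(f'pics/{n}.png')[335:405,385:430].astype(int); mm=(np.ptp(im,axis=2)<18)&(im.max(2)<120); ys,xs=np.nonzero(mm); print(n,mm.sum(),xs.mean()+385,ys.mean()+335)
# finger tips actual vs reported TCP in top view at t6
print('tcp in top',proj(load('t6'),[env.get_obs()['position']]),'wf',env.get_obs()['wrist_force'])
E
```

```text
[  6   6  47  32 547]
old fit on new 80.97222 547.0
[0.39037804 0.36143919 1.10577674] 63.35634017644332 80.97222137451172
shift mm [0. 0.]
lamp 1.0 [0. 0.]
knob 0.3 [-2.75  6.  ]
pull 0.97 [0. 0.]
side0 948 407.2668776371308 373.80696202531647
s6 949 407.38250790305585 373.4857744994731
tcp in top [[153.53853813 296.7927678 ]] wf [ 0.64175064  0.04436284 -0.73610846]
```

The handle hasn't moved at all, so the fingers must have closed above it. Also, in `s1` the visible tip was about 12 px off the projected TCP. I'll measure where the fingertips really are.

```bash
python3 - <<'E'
from h import *
R2=None
from grasp import R_,hp
R=R_(hp[2]); T=np.array([.39629,.35827,.20004])
for k in(0,.01,.02,.03): print(k,proj(load('w2'),[T-k*R[:,2]+sx*.01*R[:,0]+sy*.02*R[:,1] for sy in(1,-1) for sx in(1,-1)]).round(0).tolist())
# s1 : tip by k
from jug import pose,rot
T1=np.array([.58023,-.21826,.11511]); R1=rot(pose(0,50,-.06,.006),-.06,-14)[1]
for k in(0,.01,.02,.03): print('s1',k,proj(load('s1'),[T1-k*R1[:,2]]).round(1))
im=cv2.imread('pics/s1.png'); print('col313 rows',[int(im[r,313].max()) for r in range(120,150)])
T6=env.get_obs()['position']; im=cv2.imread('pics/t6.png',0)
for k in(0,.01,.02,.03): print('t6',k,proj(load('t6'),[T6-k*R[:,2]]).round(1), 's6',proj(load('s6'),[T6-k*R[:,2]]).round(1))
w=cv2.imread('pics/w2.png'); print('w2 col262',[int(w[r,262].max()) for r in range(262,300,2)]); print('row290',[int(w[290,c].max()) for c in range(236,276,2)])
E
```

```text
0 [[355.0, 253.0], [354.0, 290.0], [275.0, 253.0], [276.0, 290.0]]
0.01 [[357.0, 259.0], [356.0, 298.0], [273.0, 259.0], [274.0, 298.0]]
0.02 [[360.0, 266.0], [358.0, 307.0], [271.0, 266.0], [272.0, 307.0]]
0.03 [[362.0, 273.0], [361.0, 316.0], [269.0, 273.0], [270.0, 316.0]]
s1 0 [[312.2 142.7]]
s1 0.01 [[312.5 138.6]]
s1 0.02 [[312.8 134.4]]
s1 0.03 [[313.2 130.2]]
col313 rows [87, 101, 99, 99, 101, 101, 101, 94, 74, 71, 39, 82, 142, 149, 147, 146, 148, 145, 148, 143, 143, 137, 136, 134, 138, 138, 141, 138, 139, 141]
t6 0 [[153.5 296.8]] s6 [[440.9 281.9]]
t6 0.01 [[151.8 296.5]] s6 [[442.4 276.6]]
t6 0.02 [[150.1 296.2]] s6 [[444.  271.1]]
t6 0.03 [[148.3 295.9]] s6 [[445.5 265.5]]
w2 col262 [149, 145, 117, 92, 95, 100, 65, 35, 38, 35, 35, 33, 34, 33, 30, 31, 31, 28, 28]
row290 [64, 66, 62, 65, 64, 65, 65, 64, 45, 31, 34, 34, 28, 30, 32, 35, 92, 99, 101, 102]
```

```bash
python3 - <<'E'
from h import *
from jug import key
T=np.array([.568,-.074,.104]); R=key(45)[1]
for k in(.088,.100,.118):
    print(k,[proj(load('s2'),[T-k*R[:,2]+sx*.0375*R[:,0]+sy*.0945*R[:,1]]).round(0)[0].tolist() for sy in(1,-1) for sx in(1,-1)])
im=cv2.imread('pics/s2.png',0)
print('col320',[(r,int(im[r,320])) for r in range(104,176,3)])
print('col330',[(r,int(im[r,330])) for r in range(104,176,3)])
# wrist: body/carriage landmarks, w2: carriage front top-edge row ~332
from grasp import R_,hp
Rw=R_(hp[2]); Tw=np.array([.39629,.35827,.20004])
for k in(.088,.118): print('w2',k,proj(load('w2'),[Tw-k*Rw[:,2]+sx*.0375*Rw[:,0]+sy*.0945*Rw[:,1] for sy in(1,-1) for sx in(1,-1)]).round(0).tolist())
# drawer/case: case front edge on its top, z=.096 and clearances to body footprint
s=load('top0'); A=atz(s,(147,292),.096)[:2]; B=atz(s,(240,223),.096)[:2]; print('case front',A,B)
d=(B-A)/np.linalg.norm(B-A); n=np.array([-d[1],d[0]])
for c in [hp[:2]+sx*.0375*Rw[:2,0]+sy*.0945*Rw[:2,1] for sy in(1,-1) for sx in(1,-1)]: print('body corner',c.round(3),'signed mm past case front',round(float((c-A)@n)*1000))
E
```

```text
0.088 [[292.0, 130.0], [325.0, 128.0], [301.0, 163.0], [339.0, 161.0]]
0.1 [[292.0, 124.0], [325.0, 123.0], [301.0, 157.0], [339.0, 155.0]]
0.118 [[292.0, 117.0], [325.0, 115.0], [300.0, 149.0], [340.0, 146.0]]
col320 [(104, 67), (107, 71), (110, 66), (113, 68), (116, 42), (119, 31), (122, 37), (125, 34), (128, 24), (131, 57), (134, 69), (137, 59), (140, 56), (143, 60), (146, 105), (149, 106), (152, 114), (155, 103), (158, 99), (161, 98), (164, 73), (167, 79), (170, 77), (173, 51)]
col330 [(104, 134), (107, 134), (110, 140), (113, 141), (116, 139), (119, 123), (122, 41), (125, 26), (128, 31), (131, 60), (134, 61), (137, 47), (140, 50), (143, 52), (146, 120), (149, 110), (152, 98), (155, 105), (158, 103), (161, 102), (164, 57), (167, 39), (170, 45), (173, 53)]
w2 0.088 [[638.0, 250.0], [591.0, 459.0], [-7.0, 251.0], [40.0, 460.0]]
w2 0.118 [[727.0, 288.0], [650.0, 534.0], [-96.0, 288.0], [-18.0, 535.0]]
case front [0.41246774 0.43390401] [0.57035395 0.2231672 ]
body corner [0.492 0.353] signed mm past case front 15
body corner [0.458 0.286] signed mm past case front -52
body corner [0.323 0.437] signed mm past case front -70
body corner [0.289 0.37 ] signed mm past case front -137
```

Both the fingers and the gripper's body sit about 30 mm short of the reported TCP along the tool axis: `s1`, `w2` and `s2` all agree. I'll repeat the grasp with a 30 mm correction, feeling for contact.

```bash
python3 - <<'E'
from grasp import *
D=.030
g=hp[:2]; h=hp[2]; R=R_(h); hy=np.array([-np.sin(h),np.cos(h)])
c=g-.006*hy; c2=g-.001*hy
def st(n):
    o=env.get_obs(); print(n,round(o['clock'],2),o['position'].round(4),o['wrist_force'].round(1),round(o['width'],4)); return o
def go(p,R=None,velocity=.15): 
    p=np.array(p,float); p[2]-=D; env.move_straight(p,R,velocity=velocity)
env.command_gripper(.040,20)
go([*c,.06],R,.2)
for z in(.045,.035,.030,.027,.0245):
    go([*c,z],velocity=.05); o=st(z)
    if abs(o['wrist_force'][2])>6 or np.linalg.norm(o['wrist_force'])>9: print('contact'); go([*c,o['position'][2]+D+.002]); break
z=env.get_obs()['position'][2]+D
go([*c2,z],velocity=.05); st('centred')
env.command_gripper(0,18); env.dwell(.1); o=st('grip'); np.save('zg.npy',o['position'])
if o['width']<.015: raise SystemExit('miss')
go([*c2,.06],velocity=.06); st('up'); go([*c2,.26],velocity=.2); o=st('up')
if o['width']<.015: raise SystemExit('lost')
h2=np.radians(87.5); y2=np.array([-np.sin(h2),np.cos(h2)]); T=np.array([.5004,-.294])+.014*y2
try: go([*T,.26],R_(h2),.25)
except env.PlanningError as e: print(e); env.move_ptp([*T,.23],R_(h2))
st('over'); go([*T,.07],velocity=.15); o=st('low')
E
```

```text
0.045 30.07 [0.3956 0.3586 0.0148] [-0.3 -0.3  0.3] 0.0399
0.035 30.43 [0.3956 0.3585 0.0046] [ 0.1  0.1 -0.1] 0.0398
0.03 30.68 [ 3.956e-01  3.586e-01 -3.000e-04] [-1.   0.3  1.2] 0.04
0.027 30.93 [ 0.3957  0.3587 -0.0031] [-0.3  0.6 -1. ] 0.04
0.0245 31.18 [ 0.3956  0.3587 -0.0056] [0.  0.5 0.3] 0.0401
centred 31.43 [ 0.3908  0.3613 -0.0057] [-0.2 -0.7  0. ] 0.0401
grip 31.95 [ 0.3915  0.3609 -0.0056] [-0.1  0.5  0.3] 0.0205
up 32.69 [0.391  0.3611 0.03  ] [-0.2 -0.6 -1.1] 0.0204
up 33.84 [0.3905 0.3605 0.2289] [-0.2 -0.1 -0.7] 0.0208
over 36.68 [ 0.4865 -0.2927  0.23  ] [ 0.1  0.9 -0. ] 0.0206
low 38.1 [ 0.487  -0.2938  0.0408] [ 0.   0.2 -0.8] 0.0207
```

The handle is held (width 20.5 mm) and over the mat. I'll lower it slowly until contact and release.

```bash
python3 - <<'E'
from grasp import *
zg=np.load('zg.npy')[2]; o=env.get_obs(); xy=o['position'][:2]; tgt=zg-.014
h2=np.radians(87.5); y2=np.array([-np.sin(h2),np.cos(h2)]); T=np.array([.5004,-.294])+.014*y2
env.move_straight([*T,tgt+.006],velocity=.06); env.dwell(.2)
b=np.mean([env.get_obs()['wrist_force'][2]],axis=0)
for dz in(.004,.003,.002,.001,.0003,-.0003):
    env.move_straight([*T,tgt+dz],velocity=.01); env.dwell(.1); o=env.get_obs(); print(dz,o['position'].round(4),o['wrist_force'].round(2),round(o['clock'],2))
    if o['wrist_force'][2]>3: break
env.command_gripper(.032); env.dwell(.2)
p=env.get_obs()['position']; print(env.get_obs()['width'])
env.move_straight([p[0],p[1],.05],velocity=.06); env.move_straight([p[0],p[1],.25],velocity=.2)
w=snap('wrist','w7'); snap('side','s7')
env.move_straight([.40,-.294,.32],velocity=.2); snap('top','t7'); print(env.get_obs()['clock'])
a=[cv2.imread(f'pics/{n}.png') for n in('w7','s7','t7')]
f=[cv2.resize(a[0],(400,300)),cv2.resize(a[1][90:285,200:460],(400,300)),cv2.resize(a[2][140:320,290:530],(400,300),interpolation=2),cv2.resize(a[2],(400,300))]
cv2.imwrite('pics/c7.png',np.vstack([np.hstack(f[:2]),np.hstack(f[2:])]))
E
```

```text
0.004 [ 0.4864 -0.2934 -0.0156] [ 0.88  0.3  -2.04] 39.79
0.003 [ 0.4864 -0.2934 -0.0166] [-0.97 -0.25 -0.91] 40.14
0.002 [ 0.4864 -0.2934 -0.0176] [-0.48 -0.43 -1.73] 40.49
0.001 [ 0.4864 -0.2934 -0.0186] [-0.34 -0.3  -1.17] 40.84
0.0003 [ 0.4864 -0.2934 -0.0193] [ 0.34  0.37 -1.78] 41.19
-0.0003 [ 0.4864 -0.2934 -0.0199] [-0.39 -0.03 -1.21] 41.54
0.03161487910789527
45.4333
```

View pics/c7.png

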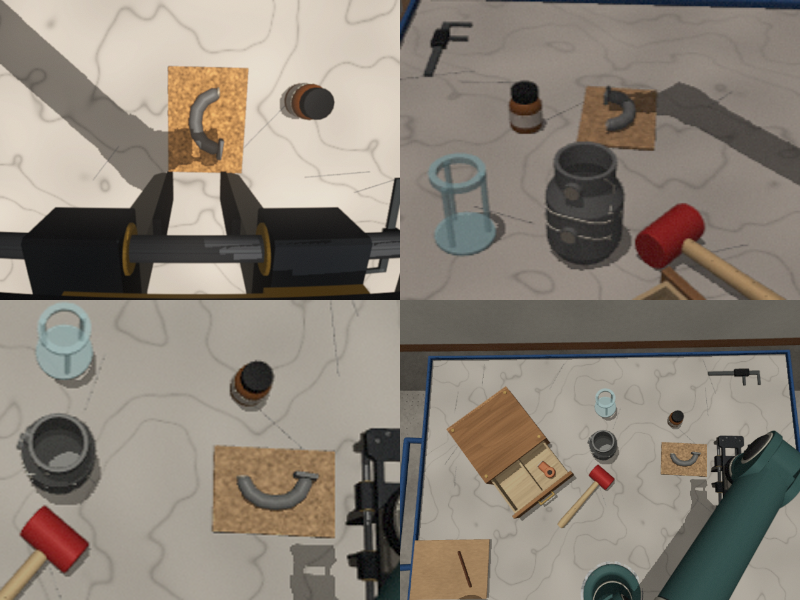

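The handle lies flat and centred on the mat: in the wrist panel its extent centres on about (206,122), against the mat's centre at (208,120). The jug stands upright, and the other objects are unmoved. Handing in.

```bash
python3 -c "
from rig import env
print(env.get_obs()['clock'],env.get_obs()['wrist_force']); print(env.finish_job())"
```

```text
45.4333 [ 0.02946247  0.03217236 -0.43006261]
the job is handed in; nothing more can be done
None
```

I stood the jug up first, then moved the handle to the mat, and handed the job in at 45.4 s of the 61 s allowed.

**Jug:** I tipped it up with the shut fingertips inside its mouth, without gripping it, and eased it past balance. The highest wrist force I read was about 9 N. The last pictures show it upright on the bare cart.

**Handle:** I lifted it from the drawer, lowered it slowly onto the mat and released it. The last pictures show it lying flat within a few millimetres of the mat's centre. The drawer, lamp nozzle, mallet, ring stand and glue jar appear unmoved, and the robot was clear of everything.

These checks failed or disagreed:
- **First handle grasp:** it closed on nothing, above the handle, and disturbed nothing. The pictures showed the real fingertips about 30 mm short of the reported TCP. I corrected for that, and the second grasp held. The jug was lifted before I found this, so the fingers sat about 30 mm shallower in its mouth than planned. That may be why an upward force of 4–9 N showed between about 58° and 70° of tip and then vanished. The jug may have dropped freely through part of its last stretch, so I can't say it was fully eased down.
- **Touchdown on the mat:** the wrist force never clearly showed contact. I released at the height worked out from the grasp, so any remaining gap should be under about 2 mm.
- **Drawer lane width:** my rough measurement from the top view did not match the stated 112 mm. I relied on the wrist camera for finger clearance instead.

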